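# Dock the hoop carrier on its three-ball hooping stand

## Task

Pick the hoop carrier plate up off the cutting mat and seat it on the three steel balls of the hooping stand, with its wooden hoop on the side of the single ball. Press it down gently, feeling for it, until both spring rollers have snapped over its side rails and pull it fully home, level on all three balls; then let go of it and leave the other things where they are.

Things in the scene. Friction and masses are not known exactly. Their poses are not given: they have to be found in the camera images.
- plate: hoop carrier: aluminium plate 110 (x) x 96 (y) mm with a wooden hoop fixed on its -x side. 0.25 to 0.4 kg; centre of mass within 15 mm of the middle, towards the hoop, 20 to 25 mm up. Origin: centre of the underside, z up; the slab lies 14 to 22 mm above it. Three V grooves underneath fit the stand's balls in one way only
- grip (a point): middle of the top face of the plate's black grip bar, 62 mm straight above the plate's origin; axes as the plate's. The bar is 14 mm thick along x, 46 mm long along y and 40 mm high above the slab: take it from above, fingers closing along x
- hoop (a point): centre of the plate's wooden hoop (ring of 84 mm outer diameter, 8 mm thick), 100 mm from the plate's origin along -x and 18 mm up
- groove (a point): top of the plate's single V groove at (-36, 0) mm; the other two are at (32, 34) and (32, -34) mm from the plate's origin. Each is 28 mm wide at the mouth, 14 mm deep, with 45 degree walls, 24 mm long and points at the plate's middle; the point lies 14 mm above the underside
- rail_left (a point): outer edge of the steel rail of diamond section (8 mm high, 40 mm long along x) on the plate's +y side: y = 54 mm, 18 mm above the plate's origin; a like one on the -y side. The stand's rollers snap over these rails when the plate is pressed down evenly, then pull it home by themselves
- stand: hooping stand: black foot 126 (x) x 176 (y) x 16 mm, fixed to the table, carrying a black head with three polished steel balls (20 mm across) at (-36, 0), (32, 34), (32, -34) mm and, at y = +-76 mm, grey housings 34 x 18 mm, tops 32 mm above the ball centres, each with a spring roller. Origin: centre of the foot's underside; z up. The hoop belongs on the -x side, with the single ball
- mid_home (a point): where the plate's origin lies when home if the head's clamped adjusters are in mid-range: 62 mm above the stand's origin, axes as the stand's, which the plate must share. The head's setting differs each time and is not measured: the true home (level with the ball centres) is up to 12 mm higher or lower and up to 3 mm to either side along y; x and yaw are exact
- roller_left (a joint): spring roller on the stand's +y side: 0 fully out (as at the start), grows as it is pushed back, stop at 0.007 m; 3 N at 0 and 1 N more per mm. The rail meets it with the plate about 9 mm above home, pushes it back to 0.0036 about 4 mm above home; it then springs in and reads about 0.001 with the plate home. Pressing the plate past both rollers takes about 10 to 16 N
- roller_right (a joint): the same on the stand's -y side. Both rollers are 8 mm thick, 30 mm long along x, centres 21.8 mm above the ball centres, 54.4 mm from the head's middle when out. Together they hold the home plate down with about 8 N; if just one has snapped the plate hangs tilted by about 0.1 rad: press on the high side
- mat: grey cutting mat 280 x 210 x 3 mm on which the plate lies at the start; fixed. Origin: centre of its underside
- spool_a: bystander: thread spool 32 mm across, 42 mm high, standing on the mat. Origin: centre of its underside
- spool_b: bystander: thread spool 36 mm across, 55 mm high, standing beyond the stand (its +x side)
- thimble: bystander: steel thimble 22 mm across, 22 mm high, beyond the stand
- spool_c: bystander: thread spool 32 mm across, 42 mm high, standing in the middle between mat and stand
- spool_d: bystander: thread spool like spool_c, beside it
- tape_case: bystander: round tape-measure case 56 mm across, 18 mm high, in the middle between mat and stand
- scissors: bystander: small steel scissors about 140 mm long, lying in the middle, towards the far side
Not all that is in view belongs to the job. What is meant by the plate is not turquoise, and is the smaller of those in its own colour.

How it is judged:
On the way:
1. the plate has been lifted off the mat (height (world z) of plate above 0.03 m), for 0.2 s.
At the end, for the whole second after the job is handed in: home on the balls, released, at rest: level within 0.03 rad, turned like the stand within 0.035 rad, hoop on the single ball's side, both rollers snapped in (0.0004 to 0.0024 m), origin within 3 mm in x, 5.5 mm in y, 14.5 mm in z of mid_home (angle between plate's own z axis and vertical below 0.03 rad and angle between the x axis of plate and the x axis of mid_home, either way round below 0.035 rad and z of plate in the frame of mid_home between -0.0145 and 0.0145 m and x of plate in the frame of mid_home between -0.003 and 0.003 m and y of plate in the frame of mid_home between -0.0055 and 0.0055 m and value of joint roller_left between 0.0004 and 0.0024 m and value of joint roller_right between 0.0004 and 0.0024 m and x of hoop in the frame of mid_home below -0.08 m and linear speed of plate below 0.01 m/s); the robot touches nothing.
It fails at once if the plate is forced onto the stand with more than about 30 N (its contact forces there, wedging included, add up to 70 N) (contact force between plate and stand above 70 N).
It fails at once if the plate is tipped by more than 0.6 rad (angle between plate's own z axis and vertical above 0.6 rad).
It fails at once if a bystander is shifted by more than 30 mm (distance of any of spool_a, spool_b, spool_c, spool_d, thimble, tape_case, scissors from where it was at the start of the episode above 0.03 m).
It also fails if it takes over 58 s, if anything falls off the work surface, if the arm or the gripper's body presses on something with over 40 N, if the wrist force passes 120 N, or if a joint passes its speed limit or range.

## Robot

A 7-joint arm with a two-finger parallel gripper is mounted at the origin on the work surface. World frame = base frame: x ahead of the robot, y to its left, z up, the work surface at z = 0. Lengths are in m, angles in rad, forces in N, time in s.
With the tool pointing down it reaches from about 0.425 to 0.925 m from the base axis. Payload 6.8 kg.
Tool frame: the origin (TCP) lies at the very end of the fingers, on their centre line; the grasp point (between the pads) lies 19 mm behind it; z points along the fingers, y is the line along which they close (so a half turn about z gives the same grasp; the last joint's range is limited). The gripper opens to 85 mm and grips with 20 to 120 N. Pads are 22 mm wide; open, the fingers measure 114 mm over their backs; the gripper's body (76 mm by 85 mm) begins 54 mm behind the grasp point. The pads swing forward as they close: fully open they stand 13 mm farther back than shut.
Start: joints at [-0.108, 0.477, 0.022, 1.555, -0.011, 1.109, -0.083], TCP at [0.675, 0, 0.192] pointing down, gripper open.
Joint ranges: [-2.96, 2.96], [-0.34, 2.1], [-1.41, 1.46], [0.24, 2.44], [-1.37, 4.51], [0.17, 1.92], [-2.96, 2.96]. Speed limits (rad/s): [2.39, 2.39, 3.14, 3.14, 3.14, 3.14, 3.14].

## Interface

Orientations are given as a rotation vector (axis times angle).
In Python, from bench import r gives the robot as it stands.
- The arm moves only by the tool play_rows, never from a script. Its argument "targets" is text: rows parted by semicolons, each of 5 numbers parted by spaces: the closure, from -1 (fully open) to 1 (shut), then the shift along the tool's x, y, z in m, then the turn about the tool's z in rad. In form: gripper dx dy dz spin; .... A call has 1 to 8 rows; each row is the pose to reach, as a shift and turn from the pose commanded when the call began, along the tool's axes at that moment; what a row does not reach only later rows make up. A row lasts 1/12 s, in which the tool goes at most 41.7 mm and 7.16 degrees, less where a joint would pass 70% of its speed; a pose out of reach is approached as far as the arm can. A call with a gripper value outside its range is refused whole. The fingers move at their own pace and stop on an object; "squeeze" is the grip in N (left out, the last holds). Time passes only in rows, so rows that repeat a pose let the fingers close. It gives the time, the measured TCP pose, the force, the opening and the grip force at its end, in the units of the state.
- r.get_obs(): the state, without advancing time (a new reading comes with each control period).
- r.grab_frame(name): name is "scene" or "side" or "wrist"; returns the picture (384x512x3 uint8, red, green, blue); there is no depth.
- r.camera_info(name): a dict with "fov_y" (degrees; the focal length in pixels is half the picture's height over the tangent of half this angle, whatever the lens; pixels are square), "cx", "cy" (the principal point, pixels), "position" and "rotation" of the camera in the world. Camera axes: x right, y down, z forward; pixel columns grow to the right and rows downward; lengths in m; the calibration is good to about 2 mm. A picture is of the moment at which its call begins: read the wrist's pose just before it. camera_info takes no time and is no camera call; for the wrist camera it gives the pose at the moment of the call.
- r.hand_in(): hands the job in; it is judged then, once.
The state is a dict: "clock": time; "joints": joint angles; "qvel": joint speeds; "tau": joint torques, N m; "tcp_pos": TCP position; "orientation": TCP orientation; "contact_force": force on the tool from outside, world axes, zero at the start; "moment": the same for the moment, N m; "grip_width": finger opening in m; "gripper_force": force on a finger pad.
Only numpy, scipy, OpenCV 4.12 (cv2) and the standard library are available. Lean on these libraries where they do the work, as an engineer would, in place of code of your own. Each camera call takes 0.05 s, during which the arm holds its last target. There are 200 camera calls.

## Working session

There is one attempt and no reset: what is moved stays moved. The work goes in short steps, Python scripts to look and compute and a tool call to move; the robot and the scene stay as the last step left them, time stands still between calls to the robot, and variables do not carry over. Pictures are saved under pics/ and viewed, at most 10 in all, crops included, and the job is handed in when it is done.

Besides the shell and the picture viewer there is one more tool, called as name(argument=value, ...), one argument or row to a line, values as JSON. play_rows: Moves the arm, as the interface text tells. Its arguments: {"type":"object","properties":{"targets":{"type":"string"},"squeeze":{"type":"number"}},"required":["targets"]}

```bash
mkdir -p pics; ls; cat > h.py <<'E'
import numpy as np, cv2
from bench import r
def ray(ci,u,v,):
    f=192/np.tan(np.radians(ci['fov_y'])/2)
    R=np.array(ci['rotation']); 
    if R.shape!=(3,3): R=cv2.Rodrigues(R)[0]
    return np.array(ci['position']),R@np.array([(u-ci['cx'])/f,(v-ci['cy'])/f,1.])
def onz(ci,u,v,z):
    p,d=ray(ci,u,v); return p+d*(z-p[2])/d[2]
def proj(ci,P):
    f=192/np.tan(np.radians(ci['fov_y'])/2)
    R=np.array(ci['rotation'])
    c=R.T@(np.array(P)-ci['position']); return c[:2]/c[2]*f+[ci['cx'],ci['cy']]
E
python3 - <<'E'
from h import *
o=r.get_obs(); print(o)
for n in ("scene","side","wrist"):
    print(n,r.camera_info(n)); cv2.imwrite(f'pics/{n}0.png',r.grab_frame(n)[:,:,::-1])
E
```

```text
pics
{'clock': 0.0, 'joints': array([-0.10807971,  0.47783609,  0.02234201,  1.5564675 , -0.01149995,
        1.10928995, -0.08310091]), 'qvel': array([ 0.00131371, -0.00111886,  0.00067018,  0.00130505, -0.00021376,
       -0.00125766, -0.00154211]), 'tau': array([-5.45967814e-04, -5.96443820e+01,  1.60769675e+00, -2.81194621e+01,
        1.24063640e-02,  9.39900521e-03,  2.20753498e-05]), 'tcp_pos': array([ 6.74326761e-01, -3.64518412e-05,  1.91194926e-01]), 'orientation': array([-2.22058012, -2.2205762 ,  0.00223062]), 'contact_force': array([-0.48183512, -0.0588013 ,  0.76276303]), 'moment': array([-0.03097351,  0.037376  , -0.04589067]), 'gripper_force': 0.0, 'grip_width': 0.08546783395767545}
scene {'fov_y': 52.80117221414863, 'cx': 252.67953071987043, 'cy': 192.43474676835544, 'position': array([ 1.05393918, -0.4776293 ,  0.5977665 ]), 'rotation': array([-2.01100907, -0.92689936,  0.45956044])}
side {'fov_y': 43.84302097988248, 'cx': 253.1811700397648, 'cy': 199.87527803638807, 'position': array([0.3988834 , 0.97113674, 0.84013334]), 'rotation': array([-0.12440468,  2.8024863 , -1.34200852])}
wrist {'fov_y': 66.57521194380621, 'cx': 259.1576239461282, 'cy': 193.65256075555502, 'position': array([0.67551821, 0.07233269, 0.37391253]), 'rotation': array([ 2.85825807e+00,  7.60517372e-04, -2.27965882e-03])}
```

View pics/scene0.png

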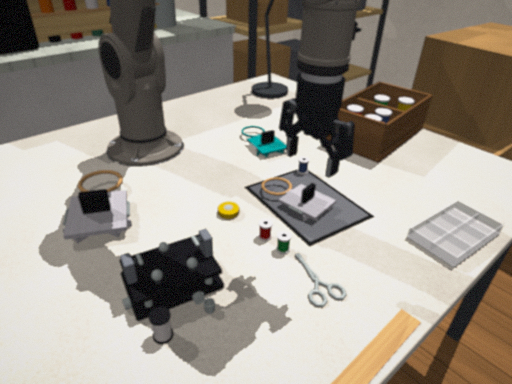

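View pics/side0.png

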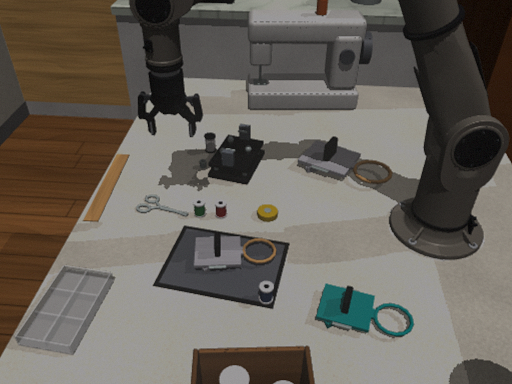

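The plate is the one on the mat: side view, bar at about (217,245) and hoop at (260,250). The stand's black head shows at about (237,158) in side and (170,275) in scene. The larger grey plate and the turquoise one are decoys. I'll enlarge these areas to measure them.

```bash
sed -i 's/    R=np.array(ci\[.rotation.\]).*$/    R=cv2.Rodrigues(np.array(ci["rotation"]))[0]/; /R.shape/d' h.py
python3 - <<'E'
from h import *
S=cv2.imread('pics/scene0.png');D=cv2.imread('pics/side0.png')
def t(I,u,v,w): return cv2.resize(I[v:v+w*3//4,u:u+w],(400,300),interpolation=cv2.INTER_CUBIC)
a=np.vstack([np.hstack([t(D,180,215,100),t(D,190,115,100)]),np.hstack([t(S,255,155,100),t(S,110,220,133)])])
a=np.clip(a.astype(float)**0.7*255**0.3,0,255).astype(np.uint8)
cv2.imwrite('pics/c1.png',a)
E
```

```text
(no output)
```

View pics/c1.png

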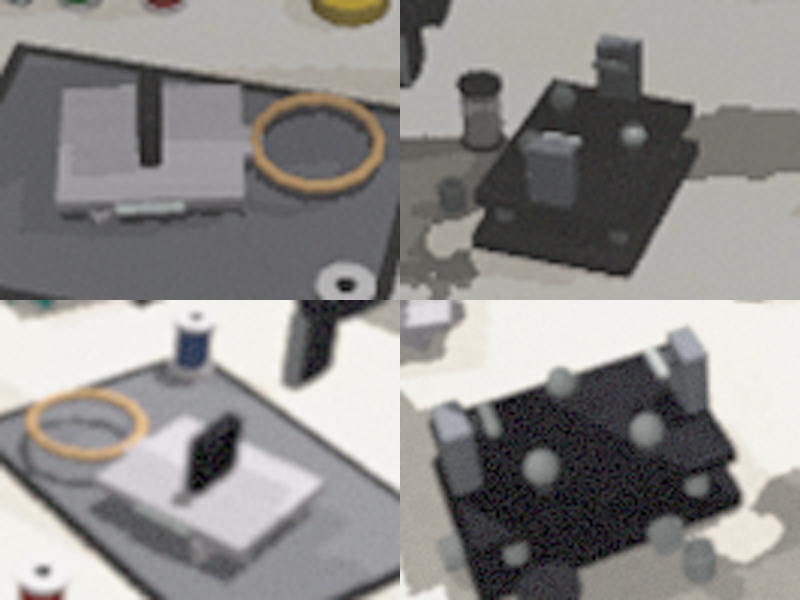

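View pics/wrist0.png

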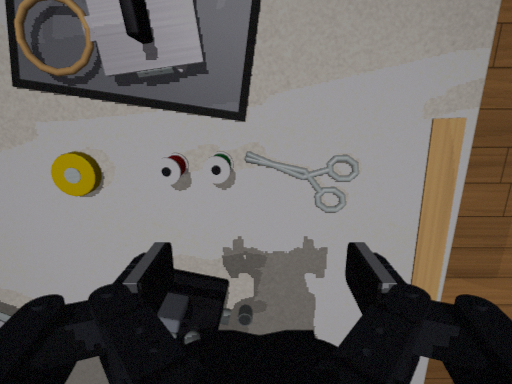

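Side crop: the slab's top corners, the bar and the hoop are clear. Scene crop: balls at tile (562,382) for the single one and (542,467), (646,430) for the pair. The single ball faces the robot. I'll fit both poses from these points.

```bash
cat > fit.py <<'E'
from h import *
from scipy.optimize import least_squares
sc,sd=r.camera_info('scene'),r.camera_info('side')
S=lambda t:np.array([110+t[0]*133/400,220+t[1]*133/400])
def T(p,P): c,s=np.cos(p[2]),np.sin(p[2]); return [p[0]+c*P[0]-s*P[1],p[1]+s*P[0]+c*P[1],P[2]]
b={'1':(-36,0),'L':(32,34),'R':(32,-34)}
ob=[(sc,'1',S((162,82))),(sc,'L',S((246,130))),(sc,'R',S((142,167))),(sd,'R',(230.75,139.25)),(sd,'1',(248.25,148.75))]
f=lambda p:np.concatenate([proj(c,T(p,(b[k][0]/1e3,b[k][1]/1e3,p[3])))-u for c,k,u in ob])
g=least_squares(f,[.75,-.2,0,.07]);print('stand x y yaw ballz',g.x.round(4),'res',g.fun.round(1))
q=lambda a,b:(255+a/4,155+b/4)
d=lambda a,b:(180+a/4,215+b/4)
z=.025
C=[(-55,-48),(55,-48),(55,48),(-55,48)]
ob2=[(sc,C[0],q(98,180)),(sc,C[3],q(185,115)),(sc,C[2],q(322,185)),(sc,C[1],q(240,248)),(sc,(-100,0),q(87,125)),
(sd,C[2],d(57,205)),(sd,C[3],d(245,203)),(sd,C[0],d(243,85)),(sd,C[1],d(62,88)),(sd,(-100,0),d(318,143))]
f2=lambda p:np.concatenate([proj(c,T(p,(k[0]/1e3,k[1]/1e3,z if k[0]>-90 else .021)))-u for c,k,u in ob2])
g=least_squares(f2,[.6,.2,0]);print('plate',g.x.round(4),g.fun.round(1))
for i,t in [('side',(sd,))]: pass
for c,w in ((sc,'scene'),(sd,'side')): print(w,'grip px',proj(c,T(g.x,(0,0,.065))))
for n,c,u,zz in [('tape',sd,(267,212),.018),('red',sd,(221,204),.042),('green',sd,(199,203),.042),('blue',sd,(266,287),.042),('spoolb',sd,(210,136),.055)]: print(n,onz(c,*u,zz).round(3))
o=r.get_obs();print(o['tcp_pos'],cv2.Rodrigues(o['orientation'])[0].round(3))
E
python3 fit.py
```

```text
stand x y yaw ballz [ 0.5483 -0.2354 -0.2249  0.0656] res [-0.3 -0.3  0.2  0.  -0.3 -0.1 -0.3  0.3 -0.3  0.3]
plate [0.5498 0.1631 0.127 ] [-0.6 -1.6 -0.3 -0.4  0.6 -1.6 -0.2 -0.3  0.  -0.9 -0.8 -0.6 -0.4 -1.3
 -0.7 -0.1  0.2  0.2 -0.5 -0.2]
scene grip px [309.08722779 185.98764749]
side grip px [216.86516176 238.29392129]
tape [0.441 0.001 0.018]
red [0.562 0.008 0.042]
green [0.621 0.01  0.042]
blue [0.426 0.281 0.042]
spoolb [ 0.641 -0.307  0.055]
[6.74487880e-01 2.29540079e-06 1.91444975e-01] [[-0.     1.    -0.001]
 [ 1.     0.    -0.   ]
 [-0.    -0.001 -1.   ]]
```

play_rows(
  targets="-1 -0.04 -0.016 0 0; -1 -0.08 -0.032 0 0; -1 -0.12 -0.05 0 0; -1 -0.16 -0.07 0 0; -1 -0.2 -0.09 0 0; -1 -0.24 -0.11 0 0; -1 -0.28 -0.126 0 0; -1 -0.28 -0.126 0 0",
)

```text
clock: 0.82
tcp_pos: [0.5446, -0.2874, 0.1922]
orientation: [2.23, 2.212, -0.006]
contact_force: [-0.5, -0.7, -0.9]
grip_width: 0.0851
gripper_force: 0.0
```

play_rows(
  targets="-1 0 0 0 0; -1 0 0 0 0; -1 0 0 0 0; -1 0 0 0 0",
)

```text
clock: 1.15
tcp_pos: [0.55, -0.2778, 0.192]
orientation: [-2.218, -2.224, -0.001]
contact_force: [-0.8, 1.4, 0.5]
grip_width: 0.0856
gripper_force: 0.0
```

```bash
python3 - <<'E'
from h import *
import json
ci=r.camera_info('wrist'); I=r.grab_frame('wrist')[:,:,::-1]; cv2.imwrite('pics/w1.png',I)
json.dump({k:(v.tolist() if hasattr(v,'tolist') else v) for k,v in ci.items()},open('w1.json','w'))
print(r.get_obs()['tcp_pos'])
p=[.5483,-.2354,-.2249]
for b in ((-.036,0),(.032,.034),(.032,-.034)):
    c,s=np.cos(p[2]),np.sin(p[2]); print(proj(ci,[p[0]+c*b[0]-s*b[1],p[1]+s*b[0]+c*b[1],.0656]))
cv2.imwrite('pics/w1b.png',cv2.resize(np.clip(I.astype(float)**.6*255**.4,0,255).astype(np.uint8),(800,600),interpolation=cv2.INTER_CUBIC))
E
```

```text
[ 0.54995309 -0.2779368   0.19202173]
[222.9913167  130.53242841]
[294.96624105 112.76433137]
[278.6574377  176.29103488]
```

View pics/w1b.png

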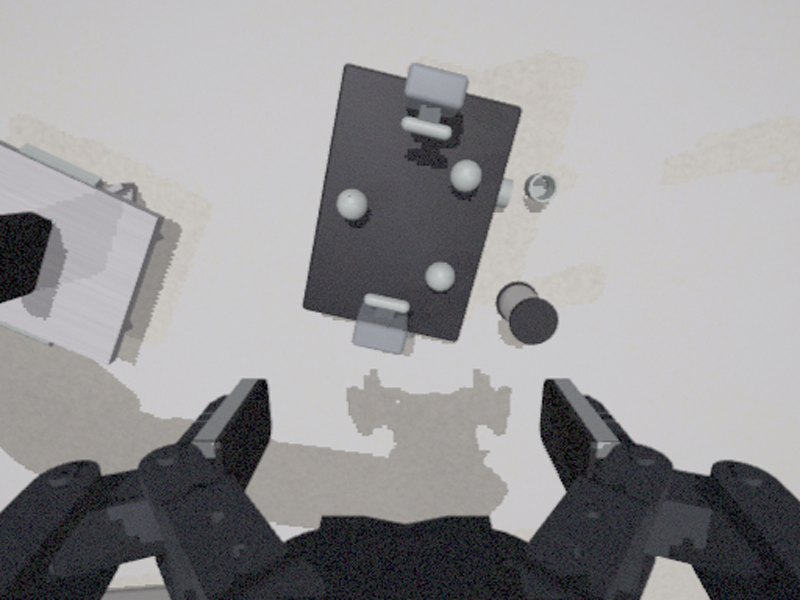

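Wrist view: the single ball is at (352,204) on the robot side, with the pair at (466,176) and (440,276). That is about 3 px right of the prediction. I'll locate them precisely, then move over the plate and measure it with the same camera so its bias cancels.

```bash
cat > ballfit.py <<'E'
from h import *
import json
from scipy.optimize import least_squares
ci=json.load(open('w1.json'));ci['position']=np.array(ci['position']);I=cv2.imread('pics/w1.png')
g=cv2.cvtColor(I,cv2.COLOR_BGR2GRAY);pts=[]
for u,v in ((352,204),(466,175.5),(440,276)):
    u,v=round(u/1.5625),round(v/1.5625);w=15
    m=(g[v-w:v+w+1,u-w:u+w+1]>75).astype(np.uint8)
    n,l,s,c=cv2.connectedComponentsWithStats(m);k=l[w,w]
    (x,y),rad=cv2.minEnclosingCircle(np.argwhere(l==k)[:,::-1].astype(np.float32))
    print(u,v,s[k],c[k]+[u-w,v-w],rad);pts.append(c[k]+[u-w,v-w])
B=np.array([(-.036,0),(.032,.034),(.032,-.034)])
def f(p):
    c,s=np.cos(p[2]),np.sin(p[2])
    return np.concatenate([proj(ci,[p[0]+c*b[0]-s*b[1],p[1]+s*b[0]+c*b[1],p[3]])-q for b,q in zip(B,pts)])
a=least_squares(f,[.55,-.235,-.22,.066]);print(a.x.round(4),a.fun.round(2))
a=least_squares(lambda p:f([*p,.0656]),[.55,-.235,-.22]);print(a.x.round(4),a.fun.round(2))
E
python3 ballfit.py
```

```text
225 131 [  6   5  18  19 281] [224.48754448 129.84697509] 9.501562118530273
298 112 [  6   5  19  20 298] [297.87583893 111.57718121] 9.775469779968262
282 177 [  6   6  18  18 259] [281.30888031 176.32818533] 9.069707870483398
[ 0.5506 -0.2342 -0.2222  0.0712] [ 0.03  0.02  0.01 -0.04 -0.04  0.02]
[ 0.5507 -0.2347 -0.2222] [ 0.83  0.14 -0.55  0.42 -0.28 -0.68]
```

play_rows(
  targets="-1 0.04 0 0 0; -1 0.08 0 0 0; -1 0.12 0 0 0; -1 0.16 0 0 0; -1 0.2 0 0 0; -1 0.24 0 0 0; -1 0.28 0 0 0; -1 0.32 0 0 0",
)

```text
clock: 1.87
tcp_pos: [0.5486, 0.0434, 0.1925]
orientation: [2.219, 2.224, 0.001]
contact_force: [0.8, -0.5, 0.2]
grip_width: 0.0856
gripper_force: 0.0
```

play_rows(
  targets="-1 0.04 0 0 0; -1 0.08 0 0 0; -1 0.08 0 0 0; -1 0.08 0 0 0; -1 0.08 0 0 0; -1 0.08 0 0 0",
)

```text
clock: 2.37
tcp_pos: [0.549, 0.119, 0.1921]
orientation: [2.222, 2.22, -0.001]
contact_force: [0.5, 0.2, -0.5]
grip_width: 0.0858
gripper_force: 0.0
```

```bash
python3 - <<'E'
from h import *
import json
ci=r.camera_info('wrist'); I=r.grab_frame('wrist')[:,:,::-1]; cv2.imwrite('pics/w2.png',I)
json.dump({k:(v.tolist() if hasattr(v,'tolist') else v) for k,v in ci.items()},open('w2.json','w'))
print(r.get_obs()['tcp_pos'])
p=[.5498,.1631,.127]
for b in ((-.055,-.048,.025),(.055,-.048,.025),(.055,.048,.025),(-.055,.048,.025),(-.1,0,.025),(0,0,.065)):
    c,s=np.cos(p[2]),np.sin(p[2]); print(proj(ci,[p[0]+c*b[0]-s*b[1],p[1]+s*b[0]+c*b[1],b[2]])*1.5625)
cv2.imwrite('pics/w2b.png',cv2.resize(np.clip(I.astype(float)**.6*255**.4,0,255).astype(np.uint8),(800,600),interpolation=cv2.INTER_CUBIC))
E
```

```text
[0.5490901  0.11862577 0.19214791]
[343.19362274 279.27992869]
[482.94631722 261.70509359]
[472.25667883 131.16839069]
[321.41350948 151.70219756]
[274.31954435 225.5879017 ]
[404.83216195 213.46137405]
```

View pics/w2b.png

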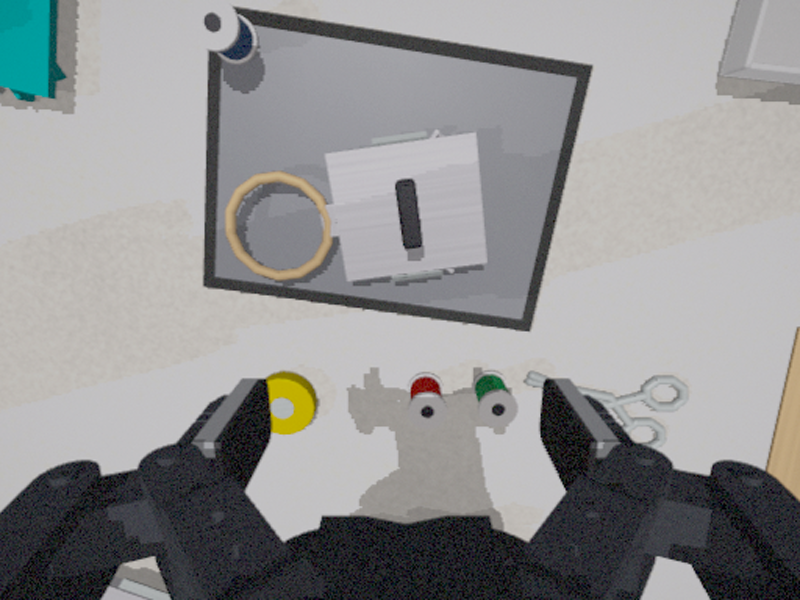

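The plate appears at corners (346,281), (487,263), (478,132), (326,154) with the hoop at (279,226). This is the same ~3 px offset as for the stand, so it is a camera bias.

```bash
python3 - <<'E'
from h import *
import json
from scipy.optimize import least_squares
ci=json.load(open('w2.json'));ci['position']=np.array(ci['position'])
K=[(-55,-48,25),(55,-48,25),(55,48,25),(-55,48,25),(-100,0,25)];Q=np.array([(346,281),(487,263),(478,132),(326,154),(279,226)])/1.5625
def f(p):
    c,s=np.cos(p[2]),np.sin(p[2])
    return np.concatenate([proj(ci,[p[0]+(c*b[0]-s*b[1])/1e3,p[1]+(s*b[0]+c*b[1])/1e3,b[2]/1e3])-q for b,q in zip(K,Q)])
a=least_squares(f,[.55,.16,.12]);print(a.x.round(4),a.fun.round(2));o=r.get_obs();print(o['tcp_pos'],o['orientation'])
E
```

```text
[0.5531 0.1621 0.1241] [ 0.79 -0.41 -0.02  0.13 -0.64  0.56  0.11 -0.7  -0.2   0.35]
[0.5490901  0.11862577 0.19214791] [ 2.22327831e+00  2.21909503e+00 -7.96290269e-04]
```

play_rows(
  targets="-1 0.025 0.002 0.02 -0.06; -1 0.043 0.003 0.04 -0.125; -1 0.043 0.003 0.07 -0.125; -1 0.043 0.003 0.09 -0.125; -1 0.043 0.003 0.09 -0.125; -1 0.043 0.003 0.09 -0.125",
)

```text
clock: 2.92
tcp_pos: [0.5516, 0.1615, 0.1017]
orientation: [-2.08, -2.353, 0.003]
contact_force: [-0.2, -1.2, 0.6]
grip_width: 0.0855
gripper_force: 0.0
```

play_rows(
  targets="-1 0 0 0.02 0; -1 0 0 0.04 0; -1 0 0 0.06 0; -1 0 0 0.067 0; -1 0 0 0.067 0; -1 0 0 0.067 0",
)

```text
clock: 3.42
tcp_pos: [0.5531, 0.1629, 0.0366]
orientation: [2.079, 2.354, 0.002]
contact_force: [0.5, -0.6, 0.6]
grip_width: 0.0855
gripper_force: 0.0
```

play_rows(
  targets="0 0 0 0 0; 0.5 0 0 0 0; 1 0 0 0 0; 1 0 0 0 0; 1 0 0 0 0; 1 0 0 0 0; 1 0 0 0 0; 1 0 0 0 0",
  squeeze=60,
)

```text
clock: 4.08
tcp_pos: [0.552, 0.163, 0.0352]
orientation: [-2.078, -2.356, 0.0]
contact_force: [-0.7, -0.3, 1.2]
grip_width: -0.0003
gripper_force: 0.0
```

play_rows(
  targets="1 0 0 0 0; 1 0 0 -0.015 0; 1 0 0 -0.03 0; 1 0 0 -0.05 0; 1 0 0 -0.075 0; 1 0 0 -0.1 0; 1 0 0 -0.12 0; 1 0 0 -0.12 0",
)

```text
clock: 4.75
tcp_pos: [0.5547, 0.1641, 0.1597]
orientation: [2.076, 2.353, 0.01]
contact_force: [1.3, 0.2, 0.3]
grip_width: -0.0002
gripper_force: 0.0
```

The gripper closed on nothing, so I'll look.

```bash
python3 - <<'E'
from h import *
o=r.get_obs();print(o['tcp_pos'],o['grip_width'],cv2.Rodrigues(o['orientation'])[0].round(3))
im=[r.grab_frame(n)[:,:,::-1] for n in('wrist','side')]
for n,i in zip(('w3','d3'),im): cv2.imwrite(f'pics/{n}.png',i)
cv2.imwrite('pics/ws3.png',cv2.resize(np.hstack(im),(800,300),interpolation=cv2.INTER_AREA))
E
```

```text
[0.55472795 0.16407654 0.15969109] -0.00023492216681660267 [[-0.124  0.992  0.007]
 [ 0.992  0.124  0.003]
 [ 0.002  0.007 -1.   ]]
```

View pics/ws3.png

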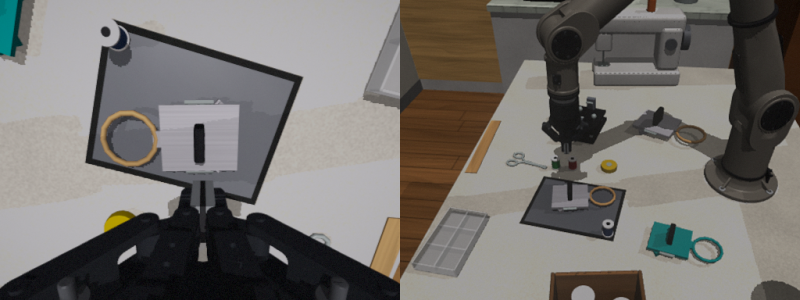

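```bash
python3 - <<'E'
from h import *
t=np.array([.5547,.1641,.1597]);R=cv2.Rodrigues(np.array(r.get_obs()['orientation']))[0]
for n in('wrist','side','scene'):
    ci=r.camera_info(n)
    print(n,proj(ci,t).round(),proj(ci,t-R[:,2]*.05).round(),proj(ci,[.553,.1621,.065]).round(),ci['position'])
im=[r.grab_frame('scene')[:,:,::-1],cv2.imread('pics/d3.png'),cv2.imread('pics/w3.png')]
cv2.imwrite('pics/s4.png',im[0])
W=[im[0][60:260,220:420],im[1][90:290,130:330],im[2][130:330,150:350]]
cv2.imwrite('pics/c4.png',np.hstack([cv2.resize(w,(266,266),interpolation=cv2.INTER_CUBIC) for w in W]))
E
```

```text
wrist [261. 222.] [262. 260.] [258. 187.] [0.54408701 0.23481872 0.33843409]
side [213. 207.] [212. 190.] [216. 238.] [0.3988834  0.97113674 0.84013334]
scene [315. 153.] [318. 134.] [310. 187.] [ 1.05393918 -0.4776293   0.5977665 ]
```

View pics/c4.png

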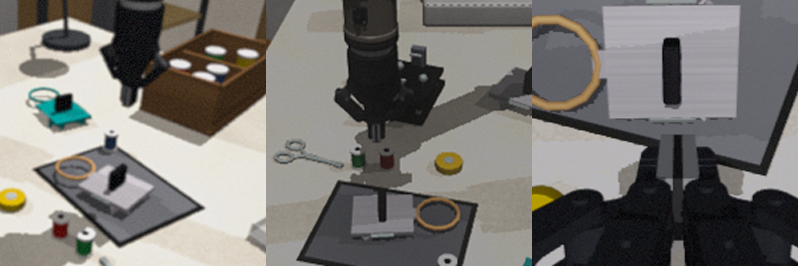

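```bash
python3 - <<'E'
from h import *
from scipy.optimize import least_squares
S={'scene':(316,137),'side':(213,195),'wrist':(260,233)}
for ks in (('scene','side'),('scene','side','wrist')):
    a=least_squares(lambda p:np.concatenate([proj(r.camera_info(k),p)-S[k] for k in ks]),[.55,.16,.16]);print(ks,a.x.round(4),a.fun.round(1))
# finger tips precisely: columns around tip
for n,f,u,v in(('scene','s4',316,137),('side','d3',213,195),('wrist','w3',260,233)):
    g=cv2.cvtColor(cv2.imread(f'pics/{f}.png'),cv2.COLOR_BGR2GRAY); print(n);print(g[v-10:v+14:2,u-10:u+11:2])
o=r.get_obs();print(o['joints'].round(3),o['tcp_pos'])
E
```

```text
('scene', 'side') [0.5509 0.167  0.1985] [ 0.6  0.3  0.5 -0.3]
('scene', 'side', 'wrist') [0.5515 0.173  0.1977] [ 2.5  0.  -0.2  1.7 -0.5  0.6]
scene
[[229 231 179  63  50  64  50  17  25 161 171]
 [231 234 166  56  53  71  51  14  39 200 173]
 [230 232 154  58  49  68  42   9  59 209 162]
 [228 230 125  48  46  70  39  13  82 209 137]
 [230 231 155  63  49  67  31   2 108 213 114]
 [229 230 213  91  54  66  23  76 190 221  91]
 [227 230 227 142  87  78 102 196 234 208  86]
 [230 231 229 230 218 196 224 233 232 163  53]
 [230 233 231 233 232 234 233 230 192 141 111]
 [231 229 230 232 231 234 227 184 138 136 144]
 [231 233 230 231 230 221 154 137 137 140 138]
 [233 231 231 231 233 225 196 152 142 139 136]]
side
[[150 138  20  39  57  43  52  24  48  75  75]
 [159 109  22  41  55  39  56  23  54  83  79]
 [ 81  81  24  39  57  37  54  25  51  81  81]
 [ 88  86  21  39  57  39  56  27  54  81  85]
 [ 87  86  36  32  57  36  58  20  66  84  81]
 [ 87  88  82  77  61  35  62  78  85  85  84]
 [ 86  89  85  82  76  71  75  87  84  86  84]
 [ 85  89  88  91  88  86  87  87  83  84  83]
 [ 86  86  86  87  90  85  89  87  58  57  86]
 [ 82  83  87  87  86  85  87  86  29  28  89]
 [ 52  91  91  88  87  86  67  82  87  88  84]
 [ 36  87  86  86  88  87  75  40  47  55  38]]
wrist
[[ 99  98  96  95  94  95  77 100  99  95  94]
 [100 101  99  99 100  99  99 100  99  99 100]
 [ 99  97  98  99 100  99 100 100 101  99 102]
 [ 99  98  98  99  99  99 100 100  99  99 101]
 [ 82  80  81  63  40  43  55  79  81  82  80]
 [ 84  81  81  50   8  23  44  78  83  80  81]
 [ 82  82  82  54  17  13  39  81  81  82  82]
 [ 81  81  82  59  13  15  41  82  81  81  82]
 [ 79  84  79  55  16   8  40  84  80  83  83]
 [ 82  82  83  44   4   9  35  81  81  82  79]
 [ 81  81  82  44  10  17  34  81  82  81  81]
 [ 82  82  82  43  19  17  26  81  81  81  82]]
[-0.301  0.357 -0.119  1.831  0.051  0.957 -0.317] [0.55164542 0.16281301 0.1547059 ]
```

The static views place the closed fingertips at z≈0.198 while the reported TCP is 0.155. The wrist view agrees once the finger's front face is allowed for. So the fingertips really end about 43 mm short of the reported TCP, and the fingers closed above the bar. I'll open and go correspondingly deeper, watching the force.

play_rows(
  targets="-1 0 0 0 0; -1 0 0 0.02 0; -1 0 0 0.04 0; -1 0 0 0.06 0; -1 0 0 0.08 0; -1 0 0 0.1 0; -1 0 0 0.11 0; -1 0 0 0.11 0",
)

```text
clock: 5.57
tcp_pos: [0.5494, 0.1621, 0.042]
orientation: [-2.076, -2.354, 0.009]
contact_force: [-0.6, 0.2, -0.8]
grip_width: 0.0853
gripper_force: 0.0
```

play_rows(
  targets="-1 0 0 0.01 0; -1 0 0 0.02 0; -1 0 0 0.03 0; -1 0 0 0.035 0; -1 0 0 0.04 0; -1 0 0 0.045 0; -1 0 0 0.045 0; -1 0 0 0.045 0",
)

```text
clock: 6.23
tcp_pos: [0.552, 0.163, 0.0001]
orientation: [-2.078, -2.356, 0.0]
contact_force: [0.3, -0.0, -0.0]
grip_width: 0.0853
gripper_force: 0.0
```

play_rows(
  targets="-1 0 0 0.004 0; -1 0 0 0.008 0; 0 0 0 0.008 0; 0.5 0 0 0.008 0; 1 0 0 0.008 0; 1 0 0 0.008 0; 1 0 0 0.008 0; 1 0 0 0.008 0",
  squeeze=60,
)

```text
clock: 6.9
tcp_pos: [0.5521, 0.1631, -0.0076]
orientation: [2.078, 2.356, 0.0]
contact_force: [-4.6, -0.7, 6.6]
grip_width: 0.0134
gripper_force: 58.7
```

play_rows(
  targets="1 0 0 0 0; 1 0 0 0 0",
)

```text
clock: 7.07
tcp_pos: [0.5522, 0.1631, -0.0076]
orientation: [2.078, 2.356, 0.001]
contact_force: [-0.4, 0.5, 2.5]
grip_width: 0.0137
gripper_force: 59.0
```

Gripped on the 14 mm bar; lifting.

play_rows(
  targets="1 0 0 -0.008 0; 1 0 0 -0.02 0; 1 0 0 -0.04 0; 1 0 0 -0.065 0; 1 0 0 -0.09 0; 1 0 0 -0.115 0; 1 0 0 -0.128 0; 1 0 0 -0.128 0",
)

```text
clock: 7.73
tcp_pos: [0.5543, 0.1638, 0.1245]
orientation: [2.077, 2.353, 0.009]
contact_force: [0.8, -0.3, -3.4]
grip_width: 0.0132
gripper_force: 58.8
```

play_rows(
  targets="1 0 0 0 0; 1 0 0 0 0; 1 0 0 0 0; 1 0 0 0 0",
)

```text
clock: 8.07
tcp_pos: [0.551, 0.1627, 0.1188]
orientation: [-2.077, -2.355, 0.004]
contact_force: [-0.1, -0.2, -3.3]
grip_width: 0.0133
gripper_force: 58.8
```

```bash
python3 - <<'E'
from h import *
o=r.get_obs();print(o['tcp_pos'],o['grip_width'],o['contact_force'],o['moment'],cv2.Rodrigues(o['orientation'])[0].round(3))
im=[r.grab_frame(n)[:,:,::-1] for n in('scene','side')]
for n,i in zip(('s5','d5'),im): cv2.imwrite(f'pics/{n}.png',i)
W=[im[0][70:220,215:365],im[1][130:280,130:280]]
cv2.imwrite('pics/c5.png',np.hstack([cv2.resize(w,(400,400),interpolation=cv2.INTER_CUBIC) for w in W]))
E
```

```text
[0.55102584 0.16266791 0.11884187] 0.013288615906759579 [-0.05217429 -0.22460069 -3.32282211] [0.05580731 0.0376597  0.06433256] [[-0.125  0.992 -0.002]
 [ 0.992  0.125 -0.001]
 [-0.001 -0.003 -1.   ]]
```

View pics/c5.png

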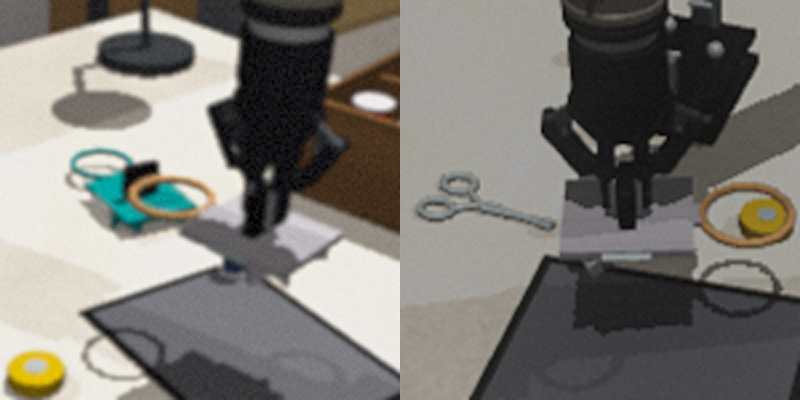

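Plate held level; the force shows about 0.34 kg. I'll fit its pose in the static views and compare with the grasp.

```bash
python3 - <<'E'
from h import *
from scipy.optimize import least_squares
sc,sd=r.camera_info('scene'),r.camera_info('side')
C=[(-55,-48,22),(55,-48,22),(55,48,22),(-55,48,22),(-100,0,18)]
ob=[(sc,0,(283.2,156.2)),(sc,2,(343.3,158.9)),(sc,1,(318.1,172)),(sc,4,(279.1,143.9)),
(sd,2,(189.2,223.7)),(sd,3,(241,224.5)),(sd,0,(239.9,198.3)),(sd,1,(192.6,197.5)),(sd,4,(260.1,210.2))]
# ring via colour
for n,ci,f in(('scene',sc,'s5'),('side',sd,'d5')):
    h=cv2.cvtColor(cv2.imread(f'pics/{f}.png'),cv2.COLOR_BGR2HSV); m=cv2.inRange(h,(8,70,80),(20,200,255))
    c=[k for k in cv2.findContours(m,cv2.RETR_EXTERNAL,cv2.CHAIN_APPROX_NONE)[0] if len(k)>40]
    for k in c: print(n,len(k),[np.round(x,1) for x in cv2.fitEllipse(k)], cv2.boundingRect(k))
def f(p):
    Q=[]
    for c,k,u in ob:
        b=np.array(C[k])/1e3;cc,s=np.cos(p[2]),np.sin(p[2])
        Q.append(proj(c,[p[0]+cc*b[0]-s*b[1],p[1]+s*b[0]+cc*b[1],p[3]+b[2]])-u)
    return np.concatenate(Q)
a=least_squares(f,[.55,.16,.12,.13]);print(a.x.round(4),a.fun.round(1))
E
```

```text
scene 191 [array([377.7, 351.1]), array([ 27.9, 118.5]), np.float64(44.2)] (331, 309, 89, 75)
scene 168 [array([425.7, 352.1]), array([ 20.2, 108.4]), np.float64(33.3)] (405, 297, 59, 80)
scene 304 [array([484.8, 344.4]), array([ 60.1, 132. ]), np.float64(16.9)] (441, 269, 71, 115)
scene 146 [array([100.2, 181.6]), array([20.7, 42.2]), np.float64(79.7)] (78, 170, 45, 22)
scene 126 [array([278.6, 143.4]), array([14.9, 30.2]), np.float64(94.8)] (263, 135, 33, 18)
scene 470 [array([383.3, 101.7]), array([36. , 78.4]), np.float64(81.8)] (337, 82, 96, 43)
scene 562 [array([460.5,  92.6]), array([ 88.7, 126.5]), np.float64(140.8)] (423, 63, 89, 97)
scene 78 [array([352. ,  72.1]), array([16.7, 30.9]), np.float64(80.7)] (339, 63, 32, 20)
scene 99 [array([279.3,  58.2]), array([19. , 37.9]), np.float64(175.2)] (270, 42, 20, 36)
scene 50 [array([240.9,  45.5]), array([12.9, 15.9]), np.float64(93.1)] (233, 39, 15, 15)
scene 483 [array([469.6,  59.7]), array([74.9, 87.8]), np.float64(28.8)] (425, 22, 87, 93)
scene 67 [array([366.3,  11.9]), array([ 8.8, 31.3]), np.float64(77.1)] (350, 6, 32, 13
[... 1310 characters left out ...]
np.float64(92.3)] (76, 163, 33, 6)
side 157 [array([104.4, 191. ]), array([ 13. , 102.9]), np.float64(26.5)] (83, 154, 46, 68)
side 305 [array([ 41.9, 152.4]), array([28.5, 81.2]), np.float64(90.6)] (0, 138, 82, 29)
side 397 [array([ 70.3, 143.5]), array([ 30.7, 115.1]), np.float64(92.2)] (13, 128, 114, 34)
side 298 [array([ 81.3, 122.7]), array([ 12.4, 113.3]), np.float64(91.8)] (21, 115, 113, 17)
side 43 [array([323.7,   6.3]), array([ 6.7, 14.9]), np.float64(8.4)] (320, 0, 8, 15)
side 435 [array([66.1, 50.1]), array([111.9, 142.1]), np.float64(120.8)] (0, 0, 131, 106)
[0.5494 0.1608 0.0996 0.1271] [-2.1 -0.6 -0.3 -1.1  1.3  1.   0.3  0.2 -0.1  1.  -1.1 -0.1  0.3 -1.4
  0.3 -0.4 -0.   1.3]
```

play_rows(
  targets="1 -0.015 -0.002 0 0; 1 -0.045 -0.006 0 0; 1 -0.08 -0.0105 0 0; 1 -0.115 -0.015 0 0; 1 -0.15 -0.02 0 0; 1 -0.185 -0.0245 0 0; 1 -0.22 -0.029 0 0; 1 -0.255 -0.0335 0 0",
)

```text
clock: 8.83
tcp_pos: [0.5502, -0.0958, 0.1199]
orientation: [-2.078, -2.356, 0.0]
contact_force: [0.0, 0.1, -3.9]
grip_width: 0.0133
gripper_force: 58.7
```

play_rows(
  targets="1 -0.03 -0.004 0 0.04; 1 -0.06 -0.008 0 0.09; 1 -0.09 -0.012 0 0.14; 1 -0.115 -0.015 0 0.19; 1 -0.13 -0.017 0 0.24; 1 -0.139 -0.0185 0 0.3; 1 -0.139 -0.0185 0 0.349; 1 -0.139 -0.0185 0 0.349",
)

```text
clock: 9.5
tcp_pos: [0.5494, -0.2344, 0.1197]
orientation: [-2.458, -1.955, 0.0]
contact_force: [-0.1, 0.8, -2.1]
grip_width: 0.0136
gripper_force: 58.7
```

play_rows(
  targets="1 0 0 0 0; 1 0 0 0 0; 1 0 0 0 0; 1 0 0 0 0; 1 0 0 0 0",
)

```text
clock: 9.92
tcp_pos: [0.5496, -0.234, 0.1202]
orientation: [-2.455, -1.96, -0.0]
contact_force: [-0.1, 1.1, -2.8]
grip_width: 0.0132
gripper_force: 58.7
```

```bash
python3 - <<'E'
from h import *
o=r.get_obs();R=cv2.Rodrigues(o['orientation'])[0];print(o['tcp_pos'],o['contact_force'],R.round(4),'yaw',np.arctan2(R[1,1],R[0,1]))
print('tool d',R.T@(np.array([.5498,-.2345,o['tcp_pos'][2]])-o['tcp_pos']))
im=[r.grab_frame(n)[:,:,::-1] for n in('scene','side')]
for n,i in zip(('s6','d6'),im): cv2.imwrite(f'pics/{n}.png',i)
W=[im[0][180:330,90:240],im[1][70:220,160:310]]
cv2.imwrite('pics/c6.png',np.hstack([cv2.resize(np.clip(w.astype(float)**.7*255**.3,0,255).astype(np.uint8),(400,400),interpolation=cv2.INTER_CUBIC) for w in W]))
E
```

```text
[ 0.54963799 -0.23401782  0.12024382] [-0.0781281   1.0818162  -2.84098825] [[ 2.213e-01  9.752e-01  1.000e-04]
 [ 9.752e-01 -2.213e-01  2.000e-04]
 [ 2.000e-04  1.000e-04 -1.000e+00]] yaw -0.22314194759576406
tool d [-4.34375589e-04  2.64700450e-04 -6.23097857e-08]
```

View pics/c6.png

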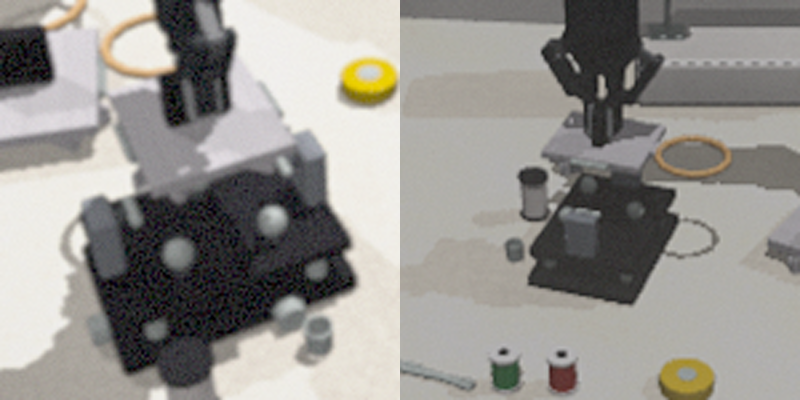

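The plate hangs centred over the stand with the hoop on the robot side, matching the single ball. Descending to just above roller contact.

play_rows(
  targets="1 0 0 0.012 0; 1 0 0 0.024 0; 1 0 0 0.036 0; 1 0 0 0.044 0; 1 0 0 0.048 0; 1 0 0 0.048 0; 1 0 0 0.048 0; 1 0 0 0.048 0",
)

```text
clock: 10.68
tcp_pos: [0.55, -0.2346, 0.0726]
orientation: [2.455, 1.959, 0.001]
contact_force: [0.2, -0.6, -3.6]
grip_width: 0.0131
gripper_force: 58.6
```

play_rows(
  targets="1 0 0 0.001 0; 1 0 0 0.002 0; 1 0 0 0.003 0; 1 0 0 0.003 0",
)

```text
clock: 11.02
tcp_pos: [0.5495, -0.2344, 0.0692]
orientation: [2.456, 1.959, 0.0]
contact_force: [-0.6, -1.0, -4.0]
grip_width: 0.0134
gripper_force: 58.6
```

play_rows(
  targets="1 0 0 0.001 0; 1 0 0 0.002 0; 1 0 0 0.002 0; 1 0 0 0.002 0",
)

```text
clock: 11.35
tcp_pos: [0.5495, -0.2343, 0.0671]
orientation: [-2.456, -1.959, 0.0]
contact_force: [0.7, -0.7, -2.5]
grip_width: 0.0133
gripper_force: 58.6
```

play_rows(
  targets="1 0 0 0.001 0; 1 0 0 0.002 0; 1 0 0 0.002 0; 1 0 0 0.002 0",
)

```text
clock: 11.68
tcp_pos: [0.5501, -0.2346, 0.0659]
orientation: [2.455, 1.959, 0.001]
contact_force: [-0.9, 0.6, 4.6]
grip_width: 0.013
gripper_force: 59.8
```

play_rows(
  targets="1 0 0 0.001 0; 1 0 0 0.0015 0; 1 0 0 0.0015 0; 1 0 0 0.0015 0",
)

```text
clock: 12.02
tcp_pos: [0.5505, -0.2348, 0.0648]
orientation: [2.455, 1.958, 0.002]
contact_force: [-0.3, 0.1, 6.8]
grip_width: 0.013
gripper_force: 60.4
```

play_rows(
  targets="1 0 0 0.001 0; 1 0 0 0.0015 0; 1 0 0 0.0015 0; 1 0 0 0.0015 0",
)

```text
clock: 12.35
tcp_pos: [0.5509, -0.235, 0.0636]
orientation: [2.454, 1.957, 0.002]
contact_force: [-1.1, -0.2, 8.6]
grip_width: 0.0132
gripper_force: 60.5
```

play_rows(
  targets="1 0 0 0.001 0; 1 0 0 0.0015 0; 1 0 0 0.0015 0; 1 0 0 0.0015 0",
)

```text
clock: 12.68
tcp_pos: [0.55, -0.2343, 0.0606]
orientation: [2.455, 1.959, 0.001]
contact_force: [2.2, -1.4, -2.4]
grip_width: 0.0135
gripper_force: 58.7
```

play_rows(
  targets="1 0 0 0.001 0; 1 0 0 0.001 0; 1 0 0 0.001 0; 1 0 0 0.001 0",
)

```text
clock: 13.02
tcp_pos: [0.5487, -0.234, 0.0585]
orientation: [-2.454, -1.958, 0.002]
contact_force: [3.1, -0.3, -12.6]
grip_width: 0.0131
gripper_force: 58.4
```

play_rows(
  targets="1 0 0 0.001 0; 1 0 0 0.001 0; 1 0 0 0.001 0; 1 0 0 0.001 0",
)

```text
clock: 13.35
tcp_pos: [0.5489, -0.2341, 0.0581]
orientation: [-2.455, -1.959, 0.001]
contact_force: [1.8, -0.8, -12.7]
grip_width: 0.0132
gripper_force: 58.4
```

Snapped over: the plate now pulls downward with about 9 N. I'll follow it down until the balls carry it.

play_rows(
  targets="1 0 0 0.001 0; 1 0 0 0.001 0; 1 0 0 0.001 0",
)

```text
clock: 13.6
tcp_pos: [0.5494, -0.2343, 0.0577]
orientation: [-2.456, -1.959, 0.0]
contact_force: [0.9, 0.0, -8.5]
grip_width: 0.013
gripper_force: 58.9
```

play_rows(
  targets="1 0 0 0.001 0; 1 0 0 0.001 0; 1 0 0 0.001 0",
)

```text
clock: 13.85
tcp_pos: [0.5499, -0.2345, 0.0573]
orientation: [2.455, 1.959, 0.001]
contact_force: [-0.7, 0.8, -2.2]
grip_width: 0.0132
gripper_force: 59.9
```

play_rows(
  targets="1 0 0 0.001 0; 1 0 0 0.001 0; 1 0 0 0.001 0",
)

```text
clock: 14.1
tcp_pos: [0.5504, -0.2346, 0.0569]
orientation: [2.455, 1.958, 0.002]
contact_force: [-1.7, 1.4, 6.4]
grip_width: 0.0133
gripper_force: 61.2
```

Seated on the balls: it stiffens, with an upward force of about 7 N. I'll ease off, release and rise.

play_rows(
  targets="1 0 0 -0.001 0; 1 0 0 -0.001 0; 0.6 0 0 -0.001 0; 0.2 0 0 -0.001 0; -0.4 0 0 -0.001 0; -1 0 0 -0.001 0; -1 0 0 -0.001 0; -1 0 0 -0.001 0",
)

```text
clock: 14.77
tcp_pos: [0.5495, -0.2345, 0.0567]
orientation: [-2.456, -1.959, 0.0]
contact_force: [1.0, 0.1, -0.1]
grip_width: 0.0763
gripper_force: 0.0
```

play_rows(
  targets="-1 0 0 -0.01 0; -1 0 0 -0.025 0; -1 0 0 -0.05 0; -1 0 0 -0.08 0; -1 0 0 -0.11 0; -1 0 0 -0.14 0; -1 0 0 -0.14 0; -1 0 0 -0.14 0",
)

```text
clock: 15.43
tcp_pos: [0.5509, -0.235, 0.1996]
orientation: [2.453, 1.956, 0.005]
contact_force: [0.4, -0.2, -0.1]
grip_width: 0.0856
gripper_force: 0.0
```

play_rows(
  targets="-1 -0.03 0 0 0; -1 -0.06 0 0 0; -1 -0.06 0 0 0; -1 -0.06 0 0 0; -1 -0.06 0 0 0; -1 -0.06 0 0 0",
)

```text
clock: 15.93
tcp_pos: [0.5363, -0.2914, 0.1961]
orientation: [-2.453, -1.96, -0.0]
contact_force: [0.8, -0.4, 0.8]
grip_width: 0.0853
gripper_force: 0.0
```

```bash
python3 - <<'E'
from h import *
from scipy.optimize import least_squares
o=r.get_obs();print(o['tcp_pos'],o['contact_force'],o['grip_width'])
p=[.5498,-.2345,-.2235,.0676];c,s=np.cos(p[2]),np.sin(p[2])
W=lambda b:[p[0]+c*b[0]-s*b[1],p[1]+s*b[0]+c*b[1],p[3]+b[2]]
for n in('scene','side','wrist'):
    ci=r.camera_info(n);I=r.grab_frame(n)[:,:,::-1];cv2.imwrite(f'pics/f_{n}.png',I)
    print(n,'exp hoop',proj(ci,W((-.1,0,.018))).round(1),'exp slab',[proj(ci,W((x,y,.022))).round(1).tolist() for x,y in((-.055,-.048),(.055,-.048),(.055,.048),(-.055,.048))])
    u,v=proj(ci,W((-.1,0,.018)))
    m=cv2.inRange(cv2.cvtColor(I,cv2.COLOR_BGR2HSV),(8,60,60),(22,220,255))
    for k in cv2.findContours(m,cv2.RETR_EXTERNAL,cv2.CHAIN_APPROX_NONE)[0]:
        if len(k)>40:
            e=cv2.fitEllipse(k)
            if np.hypot(e[0][0]-u,e[0][1]-v)<40: print('  hoop',np.round(e[0],1),np.round(e[1],1))
    g=cv2.inRange(cv2.cvtColor(I,cv2.COLOR_BGR2HSV),(0,0,110),(180,45,255))
E
```

```text
[ 0.53630237 -0.2914289   0.19605125] [ 0.83846769 -0.4137998   0.80987253] 0.08529066909761829
scene exp hoop [153.8 221.3] exp slab [[136.0, 239.8], [152.2, 277.5], [203.6, 259.6], [183.0, 225.5]]
  hoop [152. 221.] [23.5 40.6]
side exp hoop [268.2 147.1] exp slab [[258.4, 135.3], [224.2, 129.4], [212.7, 145.4], [248.5, 151.8]]
  hoop [268.7 147. ] [15.8 27.2]
wrist exp hoop [156.7 123.3] exp slab [[204.5, 172.4], [313.5, 172.6], [319.1, 70.1], [199.3, 69.9]]
  hoop [156.5 121.8] [80.5 89.2]
```

The hoop sits where a level, homed plate would put it. One numeric check of the slab edges for sideways tilt.

```bash
python3 - <<'E'
from h import *
I=cv2.imread('pics/f_wrist.png');g=cv2.cvtColor(I,cv2.COLOR_BGR2GRAY).astype(int);h=cv2.cvtColor(I,cv2.COLOR_BGR2HSV)
print('col u=230',g[55:90,225:235].mean(1).astype(int),g[158:188,225:235].mean(1).astype(int))
print('col u=295',g[55:90,290:300].mean(1).astype(int),g[158:188,290:300].mean(1).astype(int))
for v in(85,100,150,160): print(v,g[v-2:v+3,190:215].mean(0).astype(int),g[v-2:v+3,305:330].mean(0).astype(int))
E
```

```text
col u=230 [ 38  39  38  37  39  37  38  38  36  37  38  37  37  37  39 120 149 152
 151 152 152 152 152 152 153 152 150 152 152 152 152 153 152 153 152] [142 141 143 146 147 145 143 144 140 140 141 142 143 144 143  75  20   9
   9  12  12  19  22  21  20  20  22  21  21  21]
col u=295 [ 28  29  29  30  29  30  27  29  29  38  50  54  47  53  64 103 145 151
 148 150 151 150 147 142 140 138 138 139 140 141 142 143 141 140 140] [140 140 141 144 146 144 142 142 140 140 141 142 144 144 145  77  19   7
   8   7   6  16  17  20  21  21  20  20  22  21]
85 [152 152 152 152 152 151 152 153 152 153 152 152 152 153 152 153 152 152
 153 153 152 152 152 152 152] [147 151 152 150 151 151 151 151 150 150 150 150 150 150 144 132 129 128
 128 134 144 146 144 144 145]
100 [104 110 125 138 148 152 152 153 152 152 153 152 152 152 152 153 153 152
 153 152 151 153 152 152 152] [144 145 147 148 149 148 148 148 148 147 147 147 148 138 110  99  97  98
  99 119 143 145 145 145 146]
150 [ 94  99 112 132 149 153 153 153 154 153 154 153 154 153 150 144 144 144
 143 143 144 144 144 144 144] [145 146 146 146 146 146 146 147 146 146 145 146 146 147 147 149 149 149
 148 146 144 144 143 142 142]
160 [153 154 153 154 153 153 153 153 153 153 153 153 153 154 152 147 144 144
 143 143 144 143 144 144 144] [142 143 143 143 143 143 143 142 142 143 145 147 146 144 144 143 144 145
 148 147 145 149 151 150 149]
```

```bash
python3 -c "
from bench import r
print(r.hand_in())"
```

```text
the job is handed in; nothing more can be done
None
```

The plate is on the stand's three balls with its hoop on the single-ball side, released, and the job is handed in (no verdict was returned). The push over the rollers, the pull-down force and the final images all point to both rollers snapped in and the plate level, though I could not read the roller joints directly; no contact with a bystander was felt or seen on the way.

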